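# Put the fired pots back on their own glaze tiles

### The arm

A 6-joint arm with a two-finger parallel gripper is mounted at the origin on the work surface. World frame = base frame: x ahead of the robot, y to its left, z up, the work surface at z = 0. Lengths are in mm, angles in degrees, forces in N, time in s.
With the tool pointing down it reaches from about 350 to 850 mm from the base axis. Payload 8.1 kg.
Tool frame: the origin (TCP) lies at the centre of the arm's flange, where the gripper is bolted on; the fingertips stand 173 mm ahead of it and the grasp point (between the pads) lies 155 mm ahead of it; z points along the fingers, y is the line along which they close (so a half turn about z gives the same grasp; the last joint's range is limited). The gripper opens to 85 mm and grips with 20 to 120 N. Pads are 22 mm wide; open, the fingers measure 114 mm over their backs; the gripper's body (76 mm by 85 mm) begins 54 mm behind the grasp point. The pads swing forward as they close: fully open they stand 13 mm farther back than shut.
Start: joints at [-75.31, 7.471, 85.268, -0, 87.261, -4.893], TCP at [201.131, -565.29, 404.692] pointing down, gripper open.
Joint ranges: [-169.43, 169.43], [-51.17, 129.36], [1.28, 143.12], [-76.62, 256.62], [0, 156.53], [-152.29, 152.29]. Speed limits (degrees/s): [136.94, 136.94, 159.86, 180, 180, 180].

### API

Orientations are given as [roll, pitch, yaw] about the fixed x, y, z axes, in that order (R = Rz(yaw) Ry(pitch) Rx(roll)).
In Python, from bench import * gives the robot as it stands.
- The arm moves only by the shell command python3 -m jog 'ROWS' [FORCE]. ROWS is text: rows parted by semicolons, each of 7 numbers parted by spaces: the shift along the tool's x, y, z scaled (see below), then the turn, a rotation vector about the tool's x, y, z scaled (see below), then the closure, from -1 (fully open) to 1 (shut). In form: tx ty tz wx wy wz hand; .... A call has 1 to 5 rows; each row shifts and turns the commanded pose from where the row before left it, along the tool's axes as they then stand; what a row does not reach is not made up. The controller multiplies each number of a shift by 0.1 m and each number of a turn by 60 degrees. A row lasts 1/8 s, in which the tool goes at most 62.5 mm and 10.7 degrees, less where a joint would pass 70% of its speed; a pose out of reach is approached as far as the arm can. A call with a number of a shift or a turn outside -1 to 1 is refused whole. A call with a gripper value outside its range is refused whole. The fingers move at their own pace and stop on an object; FORCE is the grip in N (left out, the last holds). Time passes only in rows, so rows that do not move let the fingers close. It gives the time, the measured TCP pose, the force, the opening and the grip force at its end, in the units of the state.
- sense(): the state, without advancing time (a new reading comes with each control period).
- snapshot(name): name is "scene" or "top"; returns a dict with "img" (400x640x3 uint8, red, green, blue), "fx", "fy", "cx", "cy" (pixels), "extrinsics" (4x4, takes a point from camera to world coordinates). Camera axes: x right, y down, z forward; pixel columns grow to the right and rows downward; lengths in mm; the calibration is good to about 2 mm. A picture is of the moment at which its call begins. There is no depth.
- hand_in(): hands the job in; it is judged then, once.
The state is a dict: "time": time; "joint_pos": joint angles; "qd": joint speeds; "joint_efforts": joint torques, N m; "tool_pos": TCP position; "tcp_rot": TCP orientation; "ft_force": force on the tool from outside, world axes, zero at the start; "wrist_torque": the same for the moment, N m; "finger_gap": finger opening in mm; "grip_force": force on a finger pad.
Only numpy, scipy, OpenCV 4.12 (cv2) and the standard library are available. Lean on these libraries where they do the work, as an engineer would, in place of code of your own. Each camera call takes 0.05 s, during which the arm holds its last target. There are 200 camera calls.

### The job

Four freshly fired pots have been set out on the wrong glaze sample tiles: move them so that each stands upright in the middle of the tile of its own colour, using the empty unglazed tile as a parking place on the way (never the bare table). They are fragile, so keep them upright and set each down gently without dropping it, and do not disturb the raw brown clay sun lying between the tiles.

Things in the scene. Friction and masses are not known exactly. Their poses are not given: they have to be found in the camera images.
- pot_red_mid (a point): Red tumbler: open straight-sided round cup, 62 mm tall, outside diameter 50 mm, glazed red above a thin cream bare foot, 120 to 340 g, round, so its yaw does not matter; can be gripped across its diameter from above at this point. The point is on its axis, half-way up (31 mm above its underside); z axis up along the pot.
- pot_blue_mid (a point): Blue squat pot: open straight-sided round pot, 56 mm tall, outside diameter 60 mm, glazed blue above a thin cream bare foot, 120 to 340 g, round, so its yaw does not matter; can be gripped across its diameter from above at this point. The point is on its axis, half-way up (28 mm above its underside); z axis up along the pot.
- pot_green_mid (a point): Green bud vase: round bottle shape, 78 mm tall; straight body 50 mm in diameter up to 52 mm height, then a shoulder and a narrow neck (22 mm) with a 28 mm lip, glazed green above a thin cream bare foot, 120 to 340 g, round, so its yaw does not matter; can be gripped across its diameter from above at this point. The point is on its axis, half-way up (39 mm above its underside); z axis up along the pot.
- pot_yellow_mid (a point): Yellow shaker: solid round body 48 mm in diameter, straight up to 50 mm height, then a domed top; 66 mm tall, glazed yellow above a thin cream bare foot, 120 to 340 g, round, so its yaw does not matter; can be gripped across its diameter from above at this point. The point is on its axis, half-way up (33 mm above its underside); z axis up along the pot.
- tile_red_top (a point): Red glaze sample tile: square, 100 x 100 mm, 8 mm thick, lying fixed on the table. The point is the centre of its upper face (8 mm above the table); z axis up, x and y along its edges.
- tile_blue_top (a point): Blue glaze sample tile: square, 100 x 100 mm, 8 mm thick, lying fixed on the table. The point is the centre of its upper face (8 mm above the table); z axis up, x and y along its edges.
- tile_green_top (a point): Green glaze sample tile: square, 100 x 100 mm, 8 mm thick, lying fixed on the table. The point is the centre of its upper face (8 mm above the table); z axis up, x and y along its edges.
- tile_yellow_top (a point): Yellow glaze sample tile: square, 100 x 100 mm, 8 mm thick, lying fixed on the table. The point is the centre of its upper face (8 mm above the table); z axis up, x and y along its edges.
- tile_bare_top (a point): Cream-white unglazed tile, same size as the glaze tiles (100 x 100 x 8 mm), fixed, empty at the start: the free parking place. The point is the centre of its upper face; z axis up, x and y along its edges.
- sun_mid (a point): Flat sun of raw dark brown clay with twelve rays, 92 mm across, 15 mm high, lying loose on the bare table between the tiles; to be left alone. The point is its centre, 6 mm above the table.
There are look-alikes about, which are no part of the job. What is meant by the part that bears tile_yellow_top is not pink, and is the smaller of those in its own colour.

How it is judged (in metres and radians):
On the way:
1. a pot is parked, standing free on the unglazed tile (((horizontal distance between pot_red_mid and tile_bare_top below 0.04 m and height (world z) of pot_red_mid below 0.043 m and contact force between the fingers and pot_red below 0.05 N and linear speed of pot_red below 0.03 m/s) or (horizontal distance between pot_blue_mid and tile_bare_top below 0.04 m and height (world z) of pot_blue_mid below 0.04 m and contact force between the fingers and pot_blue below 0.05 N and linear speed of pot_blue below 0.03 m/s) or (horizontal distance between pot_green_mid and tile_bare_top below 0.04 m and height (world z) of pot_green_mid below 0.051 m and contact force between the fingers and pot_green below 0.05 N and linear speed of pot_green below 0.03 m/s) or (horizontal distance between pot_yellow_mid and tile_bare_top below 0.04 m and height (world z) of pot_yellow_mid below 0.045 m and contact force between the fingers and pot_yellow below 0.05 N and linear speed of pot_yellow below 0.03 m/s))), for 0.1 s.
At the end, for the whole second after the job is handed in: Every pot stands released and at rest on the tile of its own colour, its axis within 15 mm of the tile's centre, resting on the tile (height within 4 mm), leaning less than 0.1 rad (horizontal distance between pot_red_mid and tile_red_top below 0.015 m and height (world z) of pot_red_mid between 0.035 and 0.043 m and angle between each of pot_red_mid, pot_blue_mid, pot_green_mid, pot_yellow_mid's own z axis and vertical below 0.1 rad and linear speed of each of pot_red, pot_blue, pot_green, pot_yellow below 0.02 m/s and contact force between the fingers and pot_red below 0.05 N and horizontal distance between pot_blue_mid and tile_blue_top below 0.015 m and height (world z) of pot_blue_mid between 0.032 and 0.04 m and contact force between the fingers and pot_blue below 0.05 N and horizontal distance between pot_green_mid and tile_green_top below 0.015 m and height (world z) of pot_green_mid between 0.043 and 0.051 m and contact force between the fingers and pot_green below 0.05 N and horizontal distance between pot_yellow_mid and tile_yellow_top below 0.015 m and height (world z) of pot_yellow_mid between 0.037 and 0.045 m and contact force between the fingers and pot_yellow below 0.05 N); the robot touches nothing.
It fails at once if a pot is set down on the bare table (its underside lower than 4 mm above the table) (height (world z) of pot_red_mid below 0.035 m or height (world z) of pot_blue_mid below 0.032 m or height (world z) of pot_green_mid below 0.043 m or height (world z) of pot_yellow_mid below 0.037 m).
It fails at once if a pot is tipped over (leaning more than 0.6 rad) (angle between any of pot_red_mid, pot_blue_mid, pot_green_mid, pot_yellow_mid's own z axis and vertical above 0.6 rad).
It fails at once if a pot is dropped (moves faster than 0.6 m/s, a fall of about 18 mm, with no finger holding it) ((contact force between the fingers and pot_red below 0.02 N and linear speed of pot_red above 0.6 m/s) or (contact force between the fingers and pot_blue below 0.02 N and linear speed of pot_blue above 0.6 m/s) or (contact force between the fingers and pot_green below 0.02 N and linear speed of pot_green above 0.6 m/s) or (contact force between the fingers and pot_yellow below 0.02 N and linear speed of pot_yellow above 0.6 m/s)).
It fails at once if the brown clay sun is moved more than 15 mm (distance of sun_mid from where it was at the start of the episode above 0.015 m).
It also fails if it takes over 134 s, if anything falls off the work surface, if the arm or the gripper's body presses on something with over 40 N, if the wrist force passes 120 N, or if a joint passes its speed limit or range.

## Working session

There is one attempt and no reset: what is moved stays moved. The work goes in short steps, Python scripts to look and compute and a shell command to move; the robot and the scene stay as the last step left them, time stands still between calls to the robot, and variables do not carry over. Pictures are saved under pics/ and viewed, at most 14 in all, crops included, and the job is handed in when it is done.

```bash
ls; mkdir -p pics
python3 - <<'E'
from bench import *
import cv2
for n in("scene","top"):
    s=snapshot(n);cv2.imwrite(f"pics/{n}0.png",s["img"][:,:,::-1]);print(n,s["fx"],s["fy"],s["cx"],s["cy"],s["extrinsics"])
print(sense())
E
```

```text
pics
scene 508.1149540824152 508.1149540824152 315.5577848531115 201.39526304119676 [[ 4.72558013e-01  7.26439899e-01 -4.98972942e-01  1.08728369e+03]
 [ 8.81156212e-01 -3.79246401e-01  2.82375455e-01 -3.22177749e+02]
 [ 1.58951041e-02 -5.73111891e-01 -8.19322956e-01  9.60671773e+02]
 [ 0.00000000e+00  0.00000000e+00  0.00000000e+00  1.00000000e+00]]
top 470.4716017454276 470.4716017454276 314.35740172708296 204.98064552899862 [[ 2.10749216e-02 -9.99402362e-01  2.74001134e-02  5.17764837e+02]
 [-9.99772589e-01 -2.11562192e-02 -2.68051584e-03 -5.46450621e+00]
 [ 3.25859667e-03 -2.73373907e-02 -9.99620952e-01  1.03552964e+03]
 [ 0.00000000e+00  0.00000000e+00  0.00000000e+00  1.00000000e+00]]
{'time': 0.1, 'joint_pos': array([-7.53086356e+01,  7.51063569e+00,  8.53243213e+01,  8.13205716e-04,
        8.72611579e+01, -4.89405060e+00]), 'qd': array([-0.03761874, -0.06041905, -0.14811951,  0.0229622 ,  0.04244209,
        0.04454503]), 'joint_efforts': array([ 7.68061291e-04, -5.70953500e+01, -5.01940727e+01, -1.11367062e-04,
        8.12692917e-03,  3.26215820e-05]), 'tool_pos': array([ 201.0873422 , -565.07652917,  403.73831552]), 'tcp_rot': array([-1.79904305e+02, -9.00914386e-03,  1.95853680e+01]), 'ft_force': array([ 0.1130509 ,  0.72426391, -0.40234581]), 'wrist_torque': array([ 3.71293302e-05, -3.20016072e-02, -4.44004779e-03]), 'grip_force': 0.0, 'finger_gap': 85.03637844604741}
```

View pics/top0.png

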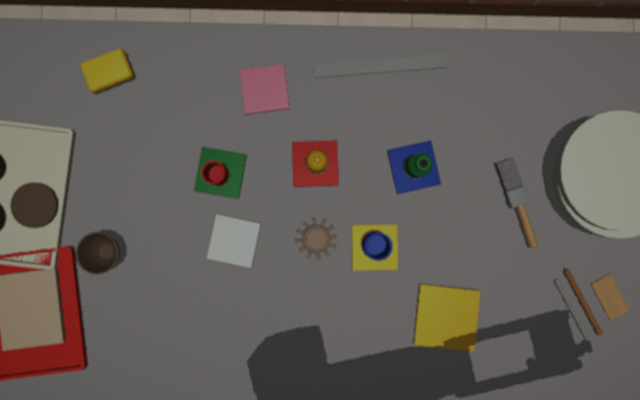

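View pics/scene0.png

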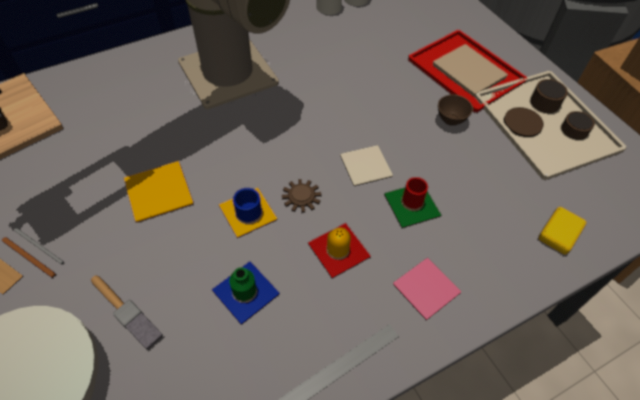

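The top view shows:
- red tumbler on the green tile (220,172)
- yellow shaker on the red tile (316,163)
- green vase on the blue tile (415,167)
- blue pot on the small yellow tile (376,247)
- bare tile at (234,241) and the sun at (316,238)

The big yellow plate (447,317), the pink tile and the red tray are look-alikes. The scene view agrees with this.

```bash
cat > h.py <<'E'
from bench import *
import cv2, numpy as np
HUE={'red':[(0,8),(170,180)],'yellow':[(14,32)],'green':[(45,85)],'blue':[(105,130)]}
MID=dict(red=31,blue=28,green=39,yellow=33)
def ray(s,uv,z):
    E=s["extrinsics"];d=E[:3,:3]@np.array([(uv[0]-s["cx"])/s["fx"],(uv[1]-s["cy"])/s["fy"],1]);o=E[:3,3]
    return (o+d*(z-o[2])/d[2])[:2]
def pix(s,p):
    E=s["extrinsics"];c=E[:3,:3].T@(np.array(p,float)-E[:3,3]);return np.array([s["fx"]*c[0]/c[2]+s["cx"],s["fy"]*c[1]/c[2]+s["cy"]])
def mask(s,c):
    h=cv2.cvtColor(s["img"],cv2.COLOR_RGB2HSV)
    if c=='bare': m=((h[...,1]<60)&(h[...,2]>150)).astype(np.uint8)
    else: m=sum(((h[...,0]>=a)&(h[...,0]<=b)&(h[...,1]>120)&(h[...,2]>40)).astype(np.uint8) for a,b in HUE[c])
    return m
def blob(s,c,uv,r):
    """largest contour of colour c within r px of uv"""
    w=np.zeros(s["img"].shape[:2],np.uint8);cv2.circle(w,(int(uv[0]),int(uv[1])),r,1,-1)
    cs=cv2.findContours(mask(s,c)*w,cv2.RETR_EXTERNAL,cv2.CHAIN_APPROX_NONE)[0]
    return max(cs,key=cv2.contourArea) if cs else None
def tile(s,c,uv,r=36):
    k=blob(s,c,uv,r);R=cv2.minAreaRect(k);P=[ray(s,q,8) for q in cv2.boxPoints(R)]
    return np.mean(P,0),np.linalg.norm(P[0]-P[1]),np.linalg.norm(P[1]-P[2])
def pot(s,c,uv,r=24):
    k=cv2.convexHull(blob(s,c,uv,r));m=cv2.moments(k);q=np.array([m['m10'],m['m01']])/m['m00']
    return ray(s,q,8+MID[c]+2),cv2.boundingRect(k),q
E
python3 - <<'E'
from h import *
t=snapshot("top");s=snapshot("scene");np.set_printoptions(precision=1,suppress=True)
for c,uv in dict(green=(220,172),red=(316,163),blue=(415,167),yellow=(376,247),bare=(234,241)).items(): print('tile',c,*tile(t,c,uv))
for c,uv in dict(red=(216,173),yellow=(317,161),green=(419,166),blue=(377,245)).items():
    p,b,q=pot(t,c,uv);g=pix(s,[*p,8+MID[c]]);p2,b2,q2=pot(s,c,g,28);print('pot',c,p,b,'scene',p2,b2)
print('sun',ray(t,(316,238),6))
E
```

```text
tile green [612.9 199.7] 94.37368766108737 95.99621748680951
tile red [637.5  -7.2] 97.71862214841487 98.30633685278198
tile blue [ 634.3 -223.9] 97.44951280059841 96.50685343464974
tile yellow [ 457.1 -141.3] 98.28720371150744 95.75800812822555
tile bare [464.6 167.2] 91.54433400447562 92.99032510581955
pot red [609. 205.] (201, 161, 28, 24) scene [608.6 203.9] (403, 177, 25, 32)
pot yellow [638.1 -10.5] (306, 150, 22, 23) scene [643.3 -13.7] (327, 228, 23, 31)
pot green [ 634.4 -227.5] (408, 154, 24, 23) scene [ 631.7 -226.8] (230, 268, 25, 25)
pot blue [ 461.9 -142.2] (363, 232, 29, 28) scene [ 462.2 -141.8] (234, 188, 26, 34)
sun [473.9 -13.3]
```

```bash
python3 -m jog '0 0 0 0 0 0.163 -1;0 0 0 0 0 0.163 -1;0.29 -0.55 0 0 0 0 -1;0.29 -0.55 0 0 0 0 -1;0.29 -0.55 0 0 0 0 -1'; python3 -m jog '0.29 -0.55 0 0 0 0 -1;0.29 -0.55 0 0 0 0 -1;0.29 -0.55 0 0 0 0 -1;0.29 -0.55 0 0 0 0 -1;0.29 -0.55 0 0 0 0 -1'
```

```text
time: 0.82
tool_pos: [288.5, -398.6, 404.4]
tcp_rot: [-180.0, -0.0, -0.0]
ft_force: [0.7, -0.1, 0.3]
finger_gap: 85.4
grip_force: 0.0
time: 1.45
tool_pos: [433.4, -123.2, 404.8]
tcp_rot: [180.0, -0.0, 0.0]
ft_force: [1.4, -1.1, 0.4]
finger_gap: 85.4
grip_force: 0.0
```

```bash
python3 -m jog '0.29 -0.55 0 0 0 0 -1;0.29 -0.55 0 0 0 0 -1;0.29 -0.55 0 0 0 0 -1;0.29 -0.55 0 0 0 0 -1;0.29 -0.55 0 0 0 0 -1'; python3 -m jog '0.29 -0.53 0 0 0 0 -1;0 0 0.5 0 0 0 -1;0 0 0.5 0 0 0 -1;0 0 0.35 0 0 0 -1;0 0 0 0 0 0 -1'
python3 - <<'E'
from h import *
for n in("top","scene"):
    s=snapshot(n);u=pix(s,[608,204,40]).astype(int);c=s["img"][max(0,u[1]-70):u[1]+70,u[0]-90:u[0]+90,::-1];cv2.imwrite(f"pics/{n}1.png",cv2.resize(c,None,fx=3,fy=3))
E
```

```text
time: 2.08
tool_pos: [578.4, 151.9, 404.6]
tcp_rot: [180.0, -0.0, 0.0]
ft_force: [1.1, -0.3, 1.1]
finger_gap: 85.6
grip_force: 0.0
time: 2.7
tool_pos: [605.0, 202.5, 265.3]
tcp_rot: [179.9, 0.4, 0.0]
ft_force: [-0.7, -0.6, -0.2]
finger_gap: 85.5
grip_force: 0.0
```

View pics/scene1.png

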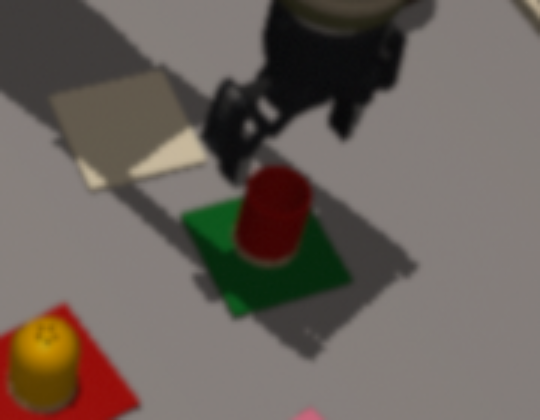

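The gripper straddles the tumbler, with one finger on each side along y. I'll lower it and grip.

```bash
python3 -m jog '0.02 -0.02 0.3 0 0 0 -1;0 0 0.3 0 0 0 -1;0 0 0.12 0 0 0 -1;0 0 0 0 0 0 -1;0 0 0 0 0 0 0' 40; python3 -m jog '0 0 0 0 0 0 1;0 0 0 0 0 0 1;0 0 0 0 0 0 1;0 0 0 0 0 0 1;0 0 0 0 0 0 1' 40
```

```text
time: 3.42
tool_pos: [609.8, 205.1, 200.0]
tcp_rot: [-180.0, -0.2, 0.0]
ft_force: [0.4, 0.9, 0.0]
finger_gap: 69.8
grip_force: 0.0
time: 4.05
tool_pos: [609.7, 205.0, 199.7]
tcp_rot: [-180.0, -0.2, 0.0]
ft_force: [-1.2, -0.4, 6.6]
finger_gap: 49.8
grip_force: 42.1
```

```bash
python3 -m jog '0 0 -0.15 0 0 0 1;0 0 -0.3 0 0 0 1;-0.25 0.06 -0.15 0 0 0 1;-0.4 0.1 0 0 0 0 1;-0.4 0.11 0 0 0 0 1'; python3 -m jog '-0.3 0.08 0 0 0 0 1;-0.1 0.03 0 0 0 0 1;0 0 0.3 0 0 0 1;0 0 0.15 0 0 0 1;0 0 0 0 0 0 1'
python3 - <<'E'
from h import *
s=snapshot("scene");u=pix(s,[464,167,40]).astype(int);c=s["img"][max(0,u[1]-70):u[1]+70,u[0]-90:u[0]+90,::-1];cv2.imwrite(f"pics/scene2.png",cv2.resize(c,None,fx=3,fy=3))
E
```

```text
time: 4.68
tool_pos: [502.8, 177.6, 258.6]
tcp_rot: [-180.0, -0.0, 0.0]
ft_force: [0.0, 0.2, -2.6]
finger_gap: 49.6
grip_force: 42.1
time: 5.3
tool_pos: [463.5, 166.7, 211.6]
tcp_rot: [180.0, 0.2, 0.0]
ft_force: [-0.4, -0.0, -2.6]
finger_gap: 50.0
grip_force: 42.1
```

View pics/scene2.png

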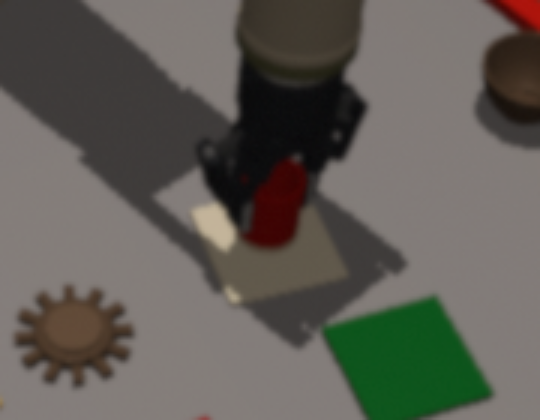

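The tumbler hangs upright just above the bare tile. I'll lower it the last 11 mm slowly.

```bash
python3 -m jog '0 0 0.04 0 0 0 1;0 0 0.04 0 0 0 1;0 0 0.02 0 0 0 1;0 0 0.01 0 0 0 1;0 0 0 0 0 0 1'
```

```text
time: 5.98
tool_pos: [463.8, 166.8, 201.7]
tcp_rot: [180.0, 0.0, 0.0]
ft_force: [0.8, -0.5, -2.5]
finger_gap: 49.7
grip_force: 42.1
```

```bash
python3 -m jog '0 0 0.01 0 0 0 1;0 0 0.01 0 0 0 1;0 0 0.01 0 0 0 1;0 0 0 0 0 0 1'
```

```text
time: 6.48
tool_pos: [464.0, 166.9, 199.7]
tcp_rot: [180.0, 0.0, 0.0]
ft_force: [-5.8, -2.1, 9.4]
finger_gap: 49.7
grip_force: 43.0
```

```bash
python3 -m jog '0 0 0 0 0 0 0;0 0 0 0 0 0 -1;0 0 0 0 0 0 -1;0 0 0 0 0 0 -1;0 0 -0.3 0 0 0 -1'; python3 -m jog '0 0 -0.5 0 0 0 -1;0.1 0.2 -0.2 0 0 0 -1;0.22 0.5 0 0 0 0 -1;0.22 0.5 0 0 0 0 -1;0.22 0.5 0 0 0 0 -1';python3 -m jog '0.23 0.55 0 0 0 0 -1;0.23 0.55 0 0 0 0 -1;0.23 0.55 0 0 0 0 -1;0.23 0.55 0 0 0 0 -1;0 0 0 0 0 0 -1'
python3 - <<'E'
from h import *
t=snapshot("top")
print(pot(t,'red',pix(t,[464,167,39]))[:2]); print(tile(t,'green',pix(t,[613,200,8])))
E
```

```text
time: 7.1
tool_pos: [462.3, 166.5, 226.5]
tcp_rot: [179.9, 0.3, 0.0]
ft_force: [0.2, -0.3, 1.0]
finger_gap: 85.3
grip_force: 0.0
time: 7.72
tool_pos: [540.4, -4.7, 298.9]
tcp_rot: [-180.0, -0.0, 0.0]
ft_force: [0.7, 0.2, -0.2]
finger_gap: 85.2
grip_force: 0.0
time: 8.35
tool_pos: [632.3, -227.3, 297.3]
tcp_rot: [180.0, 0.1, -0.2]
ft_force: [-0.3, 0.6, -1.2]
finger_gap: 85.3
grip_force: 0.0
(array([462.27559876, 168.56504567]), (218, 231, 25, 24))
(array([612.9250542 , 199.90112006]), np.float64(94.24305747269915), np.float64(95.4420425645618))
```

```bash
python3 -m jog '0.01 0 0.4 0 0 0 -1;0 0 0.4 0 0 0 -1;0 0 0.15 0 0 0 -1;0 0 0.05 0 0 0 -1;0 0 0 0 0 0 -1';  python3 -m jog '0 0 0 0 0 0 0;0 0 0 0 0 0 1;0 0 0 0 0 0 1;0 0 0 0 0 0 1;0 0 0 0 0 0 1' 40
```

```text
time: 9.02
tool_pos: [633.6, -223.0, 200.2]
tcp_rot: [180.0, -0.1, 0.0]
ft_force: [-0.5, -0.6, 1.1]
finger_gap: 85.5
grip_force: 0.0
time: 9.65
tool_pos: [633.7, -223.6, 200.5]
tcp_rot: [179.9, -0.1, 0.0]
ft_force: [-0.4, -0.7, 5.8]
finger_gap: 49.1
grip_force: 42.4
```

```bash
python3 -m jog '0 0 -0.15 0 0 0 1;0 0 -0.4 0 0 0 1;0 0 -0.4 0 0 0 1;0 -0.2 -0.15 0 0 0 1;-0.02 -0.4 0 0 0 0 1'; python3 -m jog '-0.03 -0.45 0 0 0 0 1;-0.03 -0.45 0 0 0 0 1;-0.03 -0.45 0 0 0 0 1;-0.03 -0.45 0 0 0 0 1;-0.03 -0.45 0 0 0 0 1';python3 -m jog '-0.03 -0.45 0 0 0 0 1;-0.01 -0.45 0 0 0 0 1;0 -0.35 0 0 0 0 1;0 -0.13 0 0 0 0 1;0 0 0 0 0 0 1'
```

```text
time: 10.28
tool_pos: [631.2, -163.0, 310.7]
tcp_rot: [179.9, -0.2, -0.1]
ft_force: [1.0, 0.7, -3.3]
finger_gap: 48.8
grip_force: 42.3
time: 10.9
tool_pos: [614.7, 64.4, 307.7]
tcp_rot: [-180.0, 0.1, 0.1]
ft_force: [-0.1, -0.5, -2.7]
finger_gap: 48.7
grip_force: 42.2
time: 11.52
tool_pos: [611.1, 200.8, 307.9]
tcp_rot: [180.0, 0.1, 0.1]
ft_force: [-0.6, 0.1, -2.5]
finger_gap: 48.6
grip_force: 42.2
```

```bash
python3 -m jog '0.02 0.01 0.3 0 0 0 1;0 0 0.4 0 0 0 1;0 0 0.2 0 0 0 1;0 0 0.1 0 0 0 1;0 0 0 0 0 0 1'; python3 -m jog '0 0 0.02 0 0 0 1;0 0 0.02 0 0 0 1;0 0 0.01 0 0 0 1;0 0 0 0 0 0 1'
```

```text
time: 12.15
tool_pos: [614.0, 198.5, 208.8]
tcp_rot: [180.0, 0.0, -0.0]
ft_force: [-0.3, 0.3, -2.6]
finger_gap: 48.6
grip_force: 42.2
time: 12.65
tool_pos: [613.8, 199.0, 203.8]
tcp_rot: [-180.0, -0.0, 0.0]
ft_force: [0.5, -0.7, -2.1]
finger_gap: 49.0
grip_force: 42.2
```

```bash
python3 -m jog '0 0 0.01 0 0 0 1;0 0 0.01 0 0 0 1;0 0 0.01 0 0 0 1;0 0 0.005 0 0 0 1;0 0 0 0 0 0 1'
```

```text
time: 13.28
tool_pos: [613.9, 198.9, 200.6]
tcp_rot: [-180.0, -0.0, 0.0]
ft_force: [-1.9, -0.6, 2.5]
finger_gap: 48.9
grip_force: 42.6
```

```bash
python3 -m jog '0 0 0 0 0 0 0;0 0 0 0 0 0 -1;0 0 0 0 0 0 -1;0 0 0 0 0 0 -1;0 0 -0.3 0 0 0 -1'; python3 -m jog '0 0 -0.5 0 0 0 -1;0 0.1 -0.2 0 0 0 -1;-0.22 0.45 0 0 0 0 -1;-0.22 0.5 0 0 0 0 -1;-0.22 0.5 0 0 0 0 -1';python3 -m jog '-0.22 0.5 0 0 0 0 -1;-0.22 0.5 0 0 0 0 -1;-0.22 0.5 0 0 0 0 -1;-0.22 0.36 0 0 0 0 -1;0 0 0 0 0 0 -1'
python3 - <<'E'
from h import *
t=snapshot("top")
print(pot(t,'green',pix(t,[613,200,47]),14)[:2]); print(tile(t,'blue',pix(t,[634,-224,8])))
s=snapshot("scene");u=pix(s,[560,0,40]).astype(int);cv2.imwrite("pics/scene3.png",s["img"][:,:,::-1])
E
```

```text
time: 13.9
tool_pos: [612.3, 198.5, 227.2]
tcp_rot: [179.9, 0.3, 0.0]
ft_force: [0.3, -0.2, -0.0]
finger_gap: 85.3
grip_force: 0.0
time: 14.52
tool_pos: [546.8, 42.3, 299.7]
tcp_rot: [180.0, 0.0, 0.0]
ft_force: [-0.3, 0.2, 1.1]
finger_gap: 85.1
grip_force: 0.0
time: 15.15
tool_pos: [458.4, -144.5, 299.7]
tcp_rot: [180.0, 0.0, -0.2]
ft_force: [0.1, 1.3, -0.0]
finger_gap: 85.2
grip_force: 0.0
(array([615.3208752 , 201.59301091]), (202, 156, 28, 28))
(array([ 634.36931186, -223.83537128]), np.float64(97.2544775392671), np.float64(96.40965255134262))
```

View pics/scene3.png

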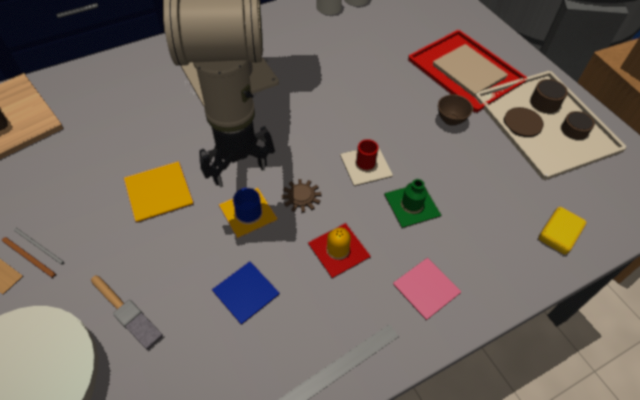

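The red tumbler is upright at (367,155) on the bare tile and the green vase is at (413,196) on the green tile. The blue tile at (245,292) is now free, and the arm is above the blue pot.

```bash
python3 -m jog '0.02 0 0.4 0 0 0 -1;0 0 0.4 0 0 0 -1;0 0 0.2 0 0 0 -1;0 0 0.04 0 0 0 -1;0 0 0 0 0 0 -1';  python3 -m jog '0 0 0 0 0 0 0;0 0 0 0 0 0 1;0 0 0 0 0 0 1;0 0 0 0 0 0 1;0 0 0 0 0 0 1' 40
```

```text
time: 15.88
tool_pos: [462.5, -141.7, 196.6]
tcp_rot: [180.0, -0.0, 0.1]
ft_force: [0.9, 0.1, -0.4]
finger_gap: 85.3
grip_force: 0.0
time: 16.5
tool_pos: [462.7, -142.3, 197.6]
tcp_rot: [180.0, -0.1, 0.0]
ft_force: [-0.3, 1.8, 5.9]
finger_gap: 57.8
grip_force: 44.5
```

```bash
python3 -m jog '0 0 -0.15 0 0 0 1;0 0 -0.3 0 0 0 1;0.2 0.1 -0.15 0 0 0 1;0.4 0.19 0 0 0 0 1;0.4 0.19 0 0 0 0 1'; python3 -m jog '0.4 0.19 0 0 0 0 1;0.25 0.11 0 0 0 0 1;0.07 0.04 0.2 0 0 0 1;0 0 0.2 0 0 0 1;0 0 0.1 0 0 0 1'; python3 -m jog '0 0 0 0 0 0 1;0 0 0.03 0 0 0 1;0 0 0.02 0 0 0 1;0 0 0 0 0 0 1'
```

```text
time: 17.12
tool_pos: [563.0, -190.8, 257.5]
tcp_rot: [180.0, -0.1, 0.0]
ft_force: [-0.1, -0.0, -2.8]
finger_gap: 58.4
grip_force: 44.0
time: 17.75
tool_pos: [632.7, -223.6, 203.9]
tcp_rot: [-179.9, 0.2, 0.0]
ft_force: [0.3, 0.0, -2.6]
finger_gap: 57.7
grip_force: 43.9
time: 18.25
tool_pos: [634.1, -224.1, 201.6]
tcp_rot: [180.0, -0.0, 0.0]
ft_force: [0.3, -1.1, -3.2]
finger_gap: 58.1
grip_force: 43.9
```

```bash
python3 -m jog '0 0 0.01 0 0 0 1;0 0 0.01 0 0 0 1;0 0 0.01 0 0 0 1;0 0 0.01 0 0 0 1;0 0 0 0 0 0 1'
```

```text
time: 18.88
tool_pos: [634.1, -224.1, 197.7]
tcp_rot: [180.0, -0.0, 0.0]
ft_force: [-2.0, 1.3, 2.3]
finger_gap: 58.1
grip_force: 44.3
```

```bash
python3 -m jog '0 0 0 0 0 0 0;0 0 0 0 0 0 -1;0 0 0 0 0 0 -1;0 0 0 0 0 0 -1;0 0 -0.3 0 0 0 -1'; python3 -m jog '0 0 -0.5 0 0 0 -1;0 -0.13 -0.2 0 0 0 -1;0.01 -0.5 0 0 0 0 -1;0.02 -0.5 0 0 0 0 -1;0.02 -0.5 0 0 0 0 -1';python3 -m jog '0 -0.5 0 0 0 0 -1;0 0 0 0 0 0 -1;0 0 0 0 0 0 -1'
python3 - <<'E'
from h import *
t=snapshot("top")
print(pot(t,'blue',pix(t,[634,-224,36]),22)[:2], 'no separate tile contrast'); print(tile(t,'yellow',pix(t,[457,-141,8])))
E
```

```text
time: 19.5
tool_pos: [632.5, -223.5, 224.0]
tcp_rot: [-179.9, 0.3, 0.0]
ft_force: [-0.4, -0.4, -0.5]
finger_gap: 85.4
grip_force: 0.0
time: 20.12
tool_pos: [638.5, -59.2, 296.6]
tcp_rot: [-180.0, 0.0, 0.0]
ft_force: [-0.1, -0.5, 0.4]
finger_gap: 85.2
grip_force: 0.0
time: 20.5
tool_pos: [638.7, -10.9, 296.7]
tcp_rot: [180.0, 0.0, 0.1]
ft_force: [-0.7, -0.7, 0.0]
finger_gap: 85.1
grip_force: 0.0
(array([ 634.08260002, -221.63504636]), (394, 144, 44, 44)) no separate tile contrast
(array([ 457.45019117, -156.53053669]), np.float64(67.71552990551633), np.float64(95.75800812822555))
```

```bash
python3 -m jog '0 0 0.4 0 0 0 -1;0 0 0.4 0 0 0 -1;0 0 0.15 0 0 0 -1;0 0 0.06 0 0 0 -1;0 0 0 0 0 0 -1';  python3 -m jog '0 0 0 0 0 0 0;0 0 0 0 0 0 1;0 0 0 0 0 0 1;0 0 0 0 0 0 1;0 0 0 0 0 0 1' 40
```

```text
time: 21.18
tool_pos: [639.5, -11.6, 197.3]
tcp_rot: [180.0, -0.1, -0.0]
ft_force: [-0.6, -0.1, -0.3]
finger_gap: 85.0
grip_force: 0.0
time: 21.8
tool_pos: [639.6, -11.1, 197.8]
tcp_rot: [180.0, -0.1, 0.0]
ft_force: [0.2, -0.9, 6.5]
finger_gap: 47.4
grip_force: 41.8
```

```bash
python3 -m jog '0 0 -0.15 0 0 0 1;0 0 -0.3 0 0 0 1;-0.2 0.15 -0.15 0 0 0 1;-0.4 0.28 0 0 0 0 1;-0.4 0.28 0 0 0 0 1'; python3 -m jog '-0.4 0.28 0 0 0 0 1;-0.3 0.22 0 0 0 0 1;-0.12 0.09 0.2 0 0 0 1;0 0 0.2 0 0 0 1;0 0 0.1 0 0 0 1'; python3 -m jog '0 0 0 0 0 0 1;0 0 0.03 0 0 0 1;0 0 0.02 0 0 0 1;0 0 0 0 0 0 1'
```

```text
time: 22.42
tool_pos: [538.0, -82.6, 257.2]
tcp_rot: [180.0, -0.1, 0.1]
ft_force: [0.3, -0.8, -1.2]
finger_gap: 47.0
grip_force: 41.5
time: 23.05
tool_pos: [456.5, -141.1, 205.7]
tcp_rot: [-180.0, 0.0, -0.0]
ft_force: [-0.7, -0.0, -1.2]
finger_gap: 47.1
grip_force: 41.5
time: 23.55
tool_pos: [457.1, -141.2, 201.4]
tcp_rot: [180.0, -0.0, 0.0]
ft_force: [0.7, 1.0, -2.0]
finger_gap: 47.1
grip_force: 41.5
```

```bash
python3 -m jog '0 0 0.01 0 0 0 1;0 0 0.01 0 0 0 1;0 0 0.01 0 0 0 1;0 0 0.007 0 0 0 1;0 0 0 0 0 0 1'
```

```text
time: 24.18
tool_pos: [457.0, -141.2, 197.7]
tcp_rot: [180.0, 0.0, 0.0]
ft_force: [-2.2, 1.1, 2.8]
finger_gap: 46.6
grip_force: 41.8
```

```bash
python3 -m jog '0 0 0 0 0 0 0;0 0 0 0 0 0 -1;0 0 0 0 0 0 -1;0 0 0 0 0 0 -1;0 0 -0.3 0 0 0 -1'; python3 -m jog '0 0 -0.5 0 0 0 -1;0 -0.1 -0.2 0 0 0 -1;0.01 -0.5 0 0 0 0 -1;0.02 -0.5 0 0 0 0 -1;0.02 -0.5 0 0 0 0 -1';python3 -m jog '0 -0.5 0 0 0 0 -1;0 -0.5 0 0 0 0 -1;0 -0.49 0 0 0 0 -1;0 0 0 0 0 0 -1;0 0 0 0 0 0 -1'
python3 - <<'E'
from h import *
t=snapshot("top")
print(tile(t,'yellow',pix(t,[457,-141,8])));print(tile(t,'red',pix(t,[637,-7,8])))
E
```

```text
time: 24.8
tool_pos: [455.6, -140.6, 225.3]
tcp_rot: [-179.9, 0.3, 0.0]
ft_force: [0.1, 0.3, -0.1]
finger_gap: 85.6
grip_force: 0.0
time: 25.42
tool_pos: [461.8, 20.1, 297.8]
tcp_rot: [180.0, -0.1, -0.0]
ft_force: [1.3, -0.7, -0.5]
finger_gap: 85.3
grip_force: 0.0
time: 26.05
tool_pos: [461.7, 167.8, 297.3]
tcp_rot: [180.0, 0.0, 0.1]
ft_force: [-0.7, -0.0, 0.4]
finger_gap: 85.4
grip_force: 0.0
(array([ 457.13152083, -141.26751326]), np.float64(98.28720371150744), np.float64(95.75800812822555))
(array([637.46338151,  -7.22737651]), np.float64(97.71862214841487), np.float64(98.30633685278198))
```

```bash
python3 -m jog '0.01 0 0.4 0 0 0 -1;0 0 0.4 0 0 0 -1;0 0 0.15 0 0 0 -1;0 0 0.05 0 0 0 -1;0 0 0 0 0 0 -1';  python3 -m jog '0 0 0 0 0 0 0;0 0 0 0 0 0 1;0 0 0 0 0 0 1;0 0 0 0 0 0 1;0 0 0 0 0 0 1' 40
```

```text
time: 26.72
tool_pos: [463.5, 167.6, 198.5]
tcp_rot: [-180.0, -0.1, -0.0]
ft_force: [-0.4, 0.4, 0.2]
finger_gap: 85.8
grip_force: 0.0
time: 27.35
tool_pos: [463.5, 168.0, 198.8]
tcp_rot: [-180.0, -0.1, 0.0]
ft_force: [-1.5, -0.0, 5.5]
finger_gap: 49.9
grip_force: 41.2
```

```bash
python3 -m jog '0 0 -0.15 0 0 0 1;0 0 -0.3 0 0 0 1;0.15 0.15 -0.15 0 0 0 1;0.35 0.35 0 0 0 0 1;0.35 0.35 0 0 0 0 1'; python3 -m jog '0.35 0.35 0 0 0 0 1;0.35 0.35 0 0 0 0 1;0.19 0.2 0 0 0 0 1;0 0 0.2 0 0 0 1;0 0 0.2 0 0 0 1'; python3 -m jog '0 0 0.1 0 0 0 1;0 0 0.03 0 0 0 1;0 0 0.02 0 0 0 1;0 0 0 0 0 0 1'
```

```text
time: 27.98
tool_pos: [549.3, 81.3, 258.5]
tcp_rot: [180.0, -0.1, 0.1]
ft_force: [-0.5, 1.1, -2.5]
finger_gap: 49.6
grip_force: 42.1
time: 28.6
tool_pos: [636.5, -7.4, 215.8]
tcp_rot: [-180.0, 0.1, -0.0]
ft_force: [-0.8, -0.0, -3.5]
finger_gap: 49.3
grip_force: 42.1
time: 29.1
tool_pos: [637.2, -6.9, 203.2]
tcp_rot: [180.0, -0.1, 0.0]
ft_force: [-1.1, 1.1, -2.7]
finger_gap: 49.5
grip_force: 42.2
```

```bash
python3 -m jog '0 0 0.01 0 0 0 1;0 0 0.01 0 0 0 1;0 0 0.01 0 0 0 1;0 0 0.01 0 0 0 1;0 0 0 0 0 0 1'
```

```text
time: 29.72
tool_pos: [637.0, -7.1, 198.9]
tcp_rot: [180.0, -0.0, 0.0]
ft_force: [-2.1, 0.0, 3.2]
finger_gap: 49.1
grip_force: 42.5
```

Contact with the tile. I'll release, rise and move the arm clear for a final look.

```bash
python3 -m jog '0 0 0 0 0 0 0;0 0 0 0 0 0 -1;0 0 0 0 0 0 -1;0 0 0 0 0 0 -1;0 0 -0.3 0 0 0 -1'; python3 -m jog '0 0 -0.5 0 0 0 -1;0 0 -0.5 0 0 0 -1;-0.5 0 -0.3 0 0 0 -1;-0.6 0 0 0 0 0 -1;-0.6 0 0 0 0 0 -1'; python3 -m jog '0 0 0 0 0 0 -1;0 0 0 0 0 0 -1'
python3 - <<'E'
from h import *
t=snapshot("top");s=snapshot("scene")
cv2.imwrite("pics/top4.png",t["img"][:,:,::-1]);cv2.imwrite("pics/scene4.png",s["img"][:,:,::-1])
E
```

```text
time: 30.35
tool_pos: [635.3, -7.0, 225.5]
tcp_rot: [-180.0, 0.3, 0.0]
ft_force: [0.3, 0.4, 0.1]
finger_gap: 85.2
grip_force: 0.0
time: 30.98
tool_pos: [465.5, -7.2, 359.0]
tcp_rot: [180.0, -0.1, 0.0]
ft_force: [-0.8, -0.4, 1.4]
finger_gap: 85.5
grip_force: 0.0
time: 31.22
tool_pos: [467.1, -7.2, 359.3]
tcp_rot: [180.0, -0.1, 0.0]
ft_force: [0.2, -0.9, -0.0]
finger_gap: 85.2
grip_force: 0.0
```

View pics/scene4.png

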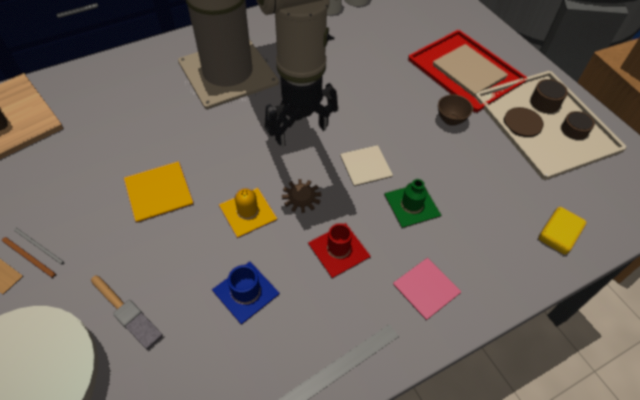

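View pics/top4.png

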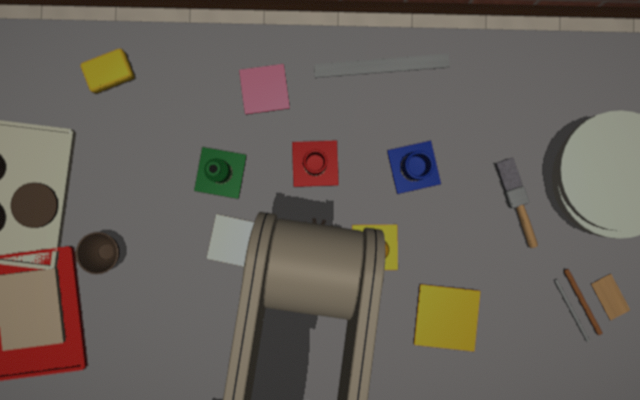

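In both views every pot stands upright in the middle of its own tile:

| Pot | Scene view | Top view |
|---|---|---|
| yellow | (246,203) | hidden by the arm |
| blue | (244,285) | (415,166) |
| red | (340,240) | (315,163) |
| green | (414,197) | (218,171) |

The sun is still at (301,195) in the scene view, and the arm touches nothing.

```bash
python3 -c "
from bench import *
print(hand_in())"
```

```text
the job is handed in; nothing more can be done
None
```

The job is handed in at about 31 s of robot time: all four pots stand upright near the middle of their own colour tiles, the red one parked on the bare tile on the way, and the sun was not disturbed; `hand_in()` returned no verdict.

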